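# Offer up a hinge leaf for its pin

## Task

Lift the loose hinge leaf up and off the hook of its stand, and bring it, plate upright, to the jamb block so that its knuckle goes down between the two fixed knuckles and the three knuckle holes line up for the pin. Finish while still holding the leaf there in the gripper, steady and aligned; do not let go. Leave the hinge pin and the other small things where they lie.

Things in the scene. Friction and masses are not known exactly. Their poses are not given: they have to be found in the camera images.
- loose_leaf: Loose steel hinge leaf, 0.15 to 0.31 kg, same front and back, hanging upright. Origin: middle of its knuckle's hole; y along the hole, z up the plate, x square to the plate. Knuckle 20 mm outside diameter, 32 mm long (y), ends chamfered 3 mm, hole 10 mm. A 28 mm wide neck joins it to a flat plate 5 mm thick (x), 72 mm wide (y), from z = 18 to z = 125 mm.
- leaf_slot (a point): Middle of the top edge of the leaf's hanging slot, 78 mm above the leaf's origin, axes as the leaf. The slot goes through the plate, 30 mm wide (y) and 22 mm high (down to z = 56 mm of the leaf); its top edge rests on the hook at the start.
- leaf_top (a point): Middle of the leaf's top edge, 125 mm above its origin, axes as the leaf. The 47 mm of solid plate between here and the slot can be pinched from above, across its 5 mm thickness.
- hook_stand: Fixed stand, left or right, turned. Origin on the table under the hanging place; -x points out of the hook's open end. Post of 14 mm diameter at x = 45 mm, top 139 mm high. Foot: x 12 to 76, y -60 to 60 mm, 10 mm high. To free the leaf raise it more than 6 and less than 17 mm, draw it out along -x by 35 mm.
- hook (a point): Point on top of the flat steel hook, 135 mm above the stand's origin, where the leaf's slot hangs at the start (within 6 mm); axes as the stand. The hook is 16 mm wide (y), 5 mm thick and runs along x from the post to its tip 20 mm from here at -x, where a lip 4 mm thick stands up 6 mm.
- jamb_block: Fixed wooden block 50 x 130 x 54 mm (x, y, z), left or right, turned; origin: centre of its underside. On top a fixed hinge leaf with two knuckles, 20 mm outside diameter, hole 10 mm, along y at y -41 to -19 and 19 to 41 mm: the gap is 38 mm. In the gap a V saddle (45 degree steel cheeks, open upwards) takes the loose knuckle from above.
- jamb_bore (a point): Middle of the gap on the axis of the fixed knuckle holes, 78 mm above the table; axes as the jamb block, y along the holes. The loose leaf's origin belongs here, its plate pointing up. A knuckle resting in the saddle lies on this axis.
- hinge_pin: Brass pin 8 mm in diameter and 99 mm long with a 14 mm head, lying on the table along its x; origin at its middle, underside. Not used; leave it.
- screwdriver: Red and black screwdriver, 187 mm long, lying along its y; leave it.
- star_knob: Black star knob 40 mm wide, 46 mm high, its stud up; leave it.
- rubber_foot: Dark rubber foot 29 mm in diameter, 16 mm high; leave it.
- spacer_post: White spacer post 17 mm in diameter, standing 60 mm high; leave it.
Not all that is in view belongs to the job. Of the things shaped like the jamb_block, the wooden one is meant.

How it is judged:
On the way:
1. the leaf is off the hook and held by the gripper, clear of the stand (horizontal distance between loose_leaf and hook above 0.03 m and height (world z) of loose_leaf above 0.05 m and contact force between the fingers and loose_leaf above 1 N and contact force between loose_leaf and hook_stand below 0.1 N), for 0.2 s.
At the end, for the whole second after the job is handed in: The loose leaf's knuckle hole is in line with the fixed ones (within 2.5 mm across the axis each way, 3.5 mm along it, 4 degrees), its plate upright within 8 degrees with the plate above the knuckle, at rest, and the gripper still holds it (finger force above 1 N) (x of loose_leaf in the frame of jamb_bore between -0.0025 and 0.0025 m and z of loose_leaf in the frame of jamb_bore between -0.0025 and 0.0025 m and y of loose_leaf in the frame of jamb_bore between -0.0035 and 0.0035 m and angle between the y axis of loose_leaf and the y axis of jamb_bore, either way round below 0.07 rad and angle between loose_leaf's own z axis and vertical below 0.15 rad and contact force between the fingers and loose_leaf above 1 N and linear speed of loose_leaf below 0.02 m/s); the arm keeps its last pose, push and grip.
It fails at once if the hinge pin is moved more than 30 mm (distance of hinge_pin from where it was at the start of the episode above 0.03 m).
It fails at once if the screwdriver is moved more than 30 mm (distance of screwdriver from where it was at the start of the episode above 0.03 m).
It fails at once if the star knob is moved more than 30 mm (distance of star_knob from where it was at the start of the episode above 0.03 m).
It fails at once if the rubber foot is moved more than 30 mm (distance of rubber_foot from where it was at the start of the episode above 0.03 m).
It fails at once if the spacer post is moved more than 30 mm (distance of spacer_post from where it was at the start of the episode above 0.03 m).
It also fails if it takes over 40 s, if anything falls off the work surface, if the arm or the gripper's body presses on something with over 40 N, if the wrist force passes 120 N, or if a joint passes its speed limit or range.

## Robot

A 6-joint arm with a two-finger parallel gripper is mounted at the origin on a cart in front of the work surface, level with it; the furniture and walls round the work are solid. World frame = base frame: x ahead of the robot, y to its left, z up, the work surface at z = 0. Lengths are in m, angles in rad, forces in N, time in s.
With the tool pointing down it reaches from about 0.375 to 0.9 m from the base axis. Payload 3.1 kg.
Tool frame: the origin (TCP) lies at the very end of the fingers, on their centre line; the grasp point (between the pads) lies 19 mm behind it; z points along the fingers, y is the direction in which the jaws open and shut (so a half turn about z gives the same grasp; the last joint's range is limited). The gripper opens to 85 mm and grips with 20 to 120 N. Pads are 22 mm wide; open, the fingers measure 114 mm over their backs; the gripper's body (76 mm by 85 mm) begins 54 mm behind the grasp point. The pads swing forward as they close: fully open they stand 13 mm farther back than shut.
Start: joints at [-1.315, 0.527, 1.433, -0, 1.181, -0.178], TCP at [0.263, -0.567, 0.231] pointing down, gripper open.
Joint ranges: [-3.08, 3.08], [-0.75, 2.2], [0.22, 2.44], [-1.43, 4.57], [0, 2.65], [-2.85, 2.85]. Speed limits (rad/s): [2.79, 2.79, 3.14, 3.14, 3.14, 3.14].

## Interface

Orientations are given as a 3x3 rotation matrix whose columns are the frame's x, y, z axes.
In Python, from bench import manip, eoat, optics, ticket gives the robot as it stands. Calls block until the motion is done:
- manip.movep(position, orientation): joint-space move of the TCP to a pose.
- manip.move_linear(position, rotation=None, feed=0.15, stop_force=None): straight line of the TCP; rotation=None keeps the orientation; feed is the mean speed in m/s. With stop_force (N) it stops when the force on the tool has changed by that much, and returns True; else False.
- manip.movej(angles): joint-space move.
- eoat.set_gripper(opening, effort=None): finger opening in m; effort is the grip in N (None keeps the last); returns when the fingers have stopped.
- manip.dwell(seconds).
- manip.inverse_kinematics(position, orientation): joint angles nearest the present ones, or None.
- manip.get_obs(): the state.
- optics.camera(name): name is "side" or "top" or "wrist"; returns a dict with "img" (420x560x3 uint8, red, green, blue), "intrinsics" (3x3 intrinsics, pixels), "rvec" (rotation vector, rad) and "tvec" (3), from world to camera coordinates, as OpenCV has them; the wrist camera has in their place "T_tool_cam" (4x4, takes a point from camera to tool coordinates, whose origin is the TCP and whose axes are the flange's). Camera axes: x right, y down, z forward; pixel columns grow to the right and rows downward; lengths in m; the calibration is good to about 2 mm. A picture is of the moment at which its call begins: read the wrist's pose just before it. There is no depth.
A pose or a line that the arm cannot do raises manip.IKError and nothing moves.
- ticket.finish_job(): hands the job in, once; it reports no verdict.
The state is a dict: "clock": time; "joint_positions": joint angles; "joint_vel": joint speeds; "joint_torque": joint torques, N m; "tool_pos": TCP position; "orientation": TCP orientation; "ft_force": force on the tool from outside, world axes, zero at the start; "ft_torque": the same for the moment, N m; "finger_gap": finger opening in m.
Only numpy, scipy, OpenCV 4.12 (cv2) and the standard library are available. Lean on these libraries where they do the work, as an engineer would, in place of code of your own. Each camera call takes 0.05 s, during which the arm holds its last target. There are 200 camera calls.

## Working session

There is one attempt and no reset: what is moved stays moved. The work goes in short steps, each a Python script; the robot and the scene stay as the last script left them, time stands still between calls to the robot, and variables do not carry over. Pictures are saved under pics/ and viewed, about 8 in all and at most 12, crops included, and the job is handed in when it is done.

```bash
mkdir -p pics; ls; python3 - <<'E'
from bench import manip, eoat, optics, ticket
import cv2,numpy as np,pickle
d={}
for n in("side","top","wrist"):
    o=manip.get_obs();c=optics.camera(n);d[n]=c
    cv2.imwrite(f"pics/{n}0.png",c["img"][:,:,::-1])
    print(n,{k:np.round(v,4).tolist() for k,v in c.items() if k!="img"})
print(o)
pickle.dump(d,open("c0.pkl","wb"))
E
```

```text
pics
side {'intrinsics': [[436.12, 0.0, 275.0527], [0.0, 436.12, 210.0634], [0.0, 0.0, 1.0]], 'rvec': [0.0427, 2.7686, -1.4774], 'tvec': [0.4389, 0.0688, 1.1265]}
top {'intrinsics': [[429.2138, 0.0, 282.2589], [0.0, 429.2138, 209.0179], [0.0, 0.0, 1.0]], 'rvec': [2.176, -2.1753, 0.057], 'tvec': [0.0566, 0.43, 1.1747]}
wrist {'intrinsics': [[310.7526, 0.0, 272.7672], [0.0, 310.7526, 204.9106], [0.0, 0.0, 1.0]], 'T_tool_cam': [[-0.001, -0.9476, -0.3195, 0.0822], [1.0, -0.001, -0.0, -0.0005], [-0.0003, -0.3195, 0.9476, -0.1421], [0.0, 0.0, 0.0, 1.0]]}
{'clock': 0.1, 'joint_positions': array([-1.31449306e+00,  5.28389033e-01,  1.43377841e+00,  2.46647630e-05,
        1.18141077e+00, -1.78482724e-01]), 'joint_vel': array([ 0.00097697, -0.00230029, -0.00397702, -0.00038868, -0.00075376,
        0.00081648]), 'joint_torque': array([-3.85066651e-04, -4.43304527e+01, -1.78586680e+01, -2.45695792e-04,
        3.86085041e-03, -4.28562188e-06]), 'tool_pos': array([ 0.26313614, -0.56619377,  0.2304204 ]), 'orientation': array([[ 9.06964251e-01,  4.21207332e-01, -4.81279306e-04],
       [ 4.21207440e-01, -9.06962282e-01,  1.92648503e-03],
       [ 3.74947442e-04, -1.94997148e-03, -9.99998029e-01]]), 'ft_force': array([-0.4260577 ,  0.08157531,  0.92499195]), 'ft_torque': array([-0.02337376, -0.01338257,  0.00562468]), 'finger_gap': 0.08546720029391512}
```

View pics/side0.png

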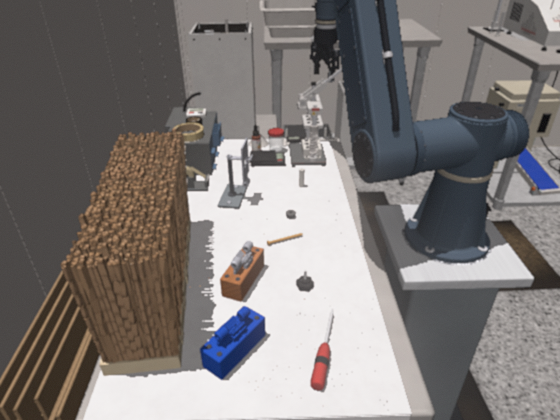

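View pics/top0.png

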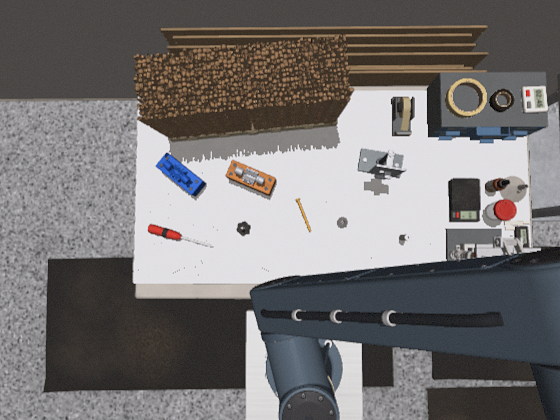

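The side view shows the stand with its leaf at about (237,175), the wooden block at (243,268) and a blue block at (234,340). The top view shows them at (380,162), (250,177) and (181,175). The jamb candidates are the brown-orange block and the blue one. The brown one fits "wooden", so I'll confirm it in an enlarged composite.

```bash
python3 - <<'E'
import cv2,numpy as np,pickle
d=pickle.load(open("c0.pkl","rb"))
def t(n,x,y,w=80):
    return cv2.resize(d[n]["img"][y:y+w*3//4,x:x+w,::-1],(400,300),interpolation=cv2.INTER_CUBIC)
cv2.imwrite("pics/comp.png",np.vstack([np.hstack([t("top",345,135),t("side",205,140,)]),np.hstack([t("top",210,148),t("side",205,238)])]))
E
```

```text
(no output)
```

View pics/comp.png

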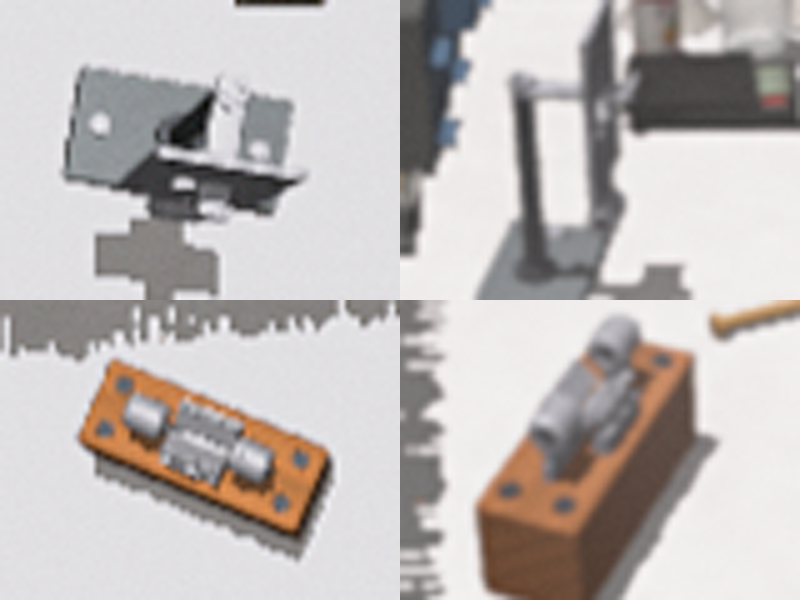

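The crops confirm it: the wood-grained block has two knuckles and a V saddle, so it is the jamb block. The leaf hangs with its open end toward the robot. Next I compute positions from these pixels.

```bash
cat > h.py <<'E'
import cv2,numpy as np
from scipy.optimize import least_squares
from scipy.spatial.transform import Rotation as R
def ext(c,o=None):
    """world->cam R,t"""
    if "rvec" in c: return cv2.Rodrigues(np.array(c["rvec"],float))[0],np.array(c["tvec"],float)
    T=np.eye(4);T[:3,:3]=o["orientation"];T[:3,3]=o["tool_pos"];T=np.linalg.inv(T@c["T_tool_cam"])
    return T[:3,:3],T[:3,3]
def onz(c,px,z,o=None):
    r,t=ext(c,o);k=np.array(c["intrinsics"]);C=-r.T@t
    d=(r.T@np.linalg.inv(k)@np.c_[np.atleast_2d(px),np.ones(len(np.atleast_2d(px)))].T).T
    return C+d*((z-C[2])/d[:,2])[:,None]
def proj(c,P,o=None):
    r,t=ext(c,o);q=(np.array(c["intrinsics"])@(r@np.atleast_2d(P).T+t[:,None])).T
    return q[:,:2]/q[:,2:]
def down(a):
    """tool down, jaw direction y at world angle a"""
    y=np.array([np.cos(a),np.sin(a),0]);z=np.array([0,0,-1.]);return np.c_[np.cross(y,z),y,z]
def fit(obs,body,z=0,x0=(0,0,0)):
    """obs: list of (cam,o,px); body pts; fits planar pose x,y,yaw"""
    def w(p): return np.c_[body[:,:2]@np.array([[np.cos(p[2]),np.sin(p[2])],[-np.sin(p[2]),np.cos(p[2])]])+p[:2],body[:,2]+z]
    f=lambda p:np.concatenate([(proj(c,w(p),o)-px)[~np.isnan(np.array(px,float))] for c,o,px in obs])
    s=least_squares(f,x0);return s.x,np.abs(s.fun).max()
E
python3 - <<'E'
from h import *
import pickle
c=pickle.load(open("c0.pkl","rb"));t=c["top"]
np.set_printoptions(precision=4,suppress=True)
J=onz(t,[[232,160],[226,176],[276,179],[270,195]],.054);print("jamb",J,J.mean(0))
print("footcorners",onz(t,[[361,148],[358,170.6],[403.4,155]],.01))
l=onz(t,[[376.6,165],[406,170.4]],.182);print("leaf top",l,l.mean(0),np.linalg.norm(l[1]-l[0]))
print("post",onz(t,[[390.6,152]],.139))
print("pin,knob,foot,spacer,sd", onz(t,[[297,200],[310,230],[243,228],[342,222],[404,238],[150,230],[212,246]],0))
E
```

```text
jamb [[0.5607 0.1925 0.054 ]
 [0.5169 0.2084 0.054 ]
 [0.5085 0.0729 0.054 ]
 [0.4651 0.089  0.054 ]] [0.5128 0.1407 0.054 ]
footcorners [[ 0.602  -0.1641  0.01  ]
 [ 0.538  -0.1549  0.01  ]
 [ 0.5818 -0.2821  0.01  ]]
leaf top [[ 0.5236 -0.1723  0.182 ]
 [ 0.5104 -0.242   0.182 ]] [ 0.517  -0.2071  0.182 ] 0.07097280158425373
post [[ 0.5639 -0.2163  0.139 ]]
pin,knob,foot,spacer,sd [[ 0.4566  0.0155  0.    ]
 [ 0.3722 -0.0207  0.    ]
 [ 0.3778  0.1672  0.    ]
 [ 0.3947 -0.1102  0.    ]
 [ 0.3501 -0.2819  0.    ]
 [ 0.372   0.4297  0.    ]
 [ 0.3273  0.2538  0.    ]]
```

```bash
python3 - <<'E'
from h import *
from bench import manip, eoat, optics
import pickle
o=manip.get_obs()
manip.move_linear(o["tool_pos"]+[0,0,.1],feed=.3)
p=[.517,-.207,.25];a=np.radians(-10.7)
for s in (a,a+np.pi):
    print(s,manip.inverse_kinematics(p,down(s)),manip.inverse_kinematics([.513,.14,.2],down(s-.22)))
best=min((a,a+np.pi),key=lambda s:abs(manip.inverse_kinematics(p,down(s))[5])+abs(manip.inverse_kinematics([.513,.14,.2],down(s-.22))[5]))
print(best)
manip.movep(p,down(best)); eoat.set_gripper(.05)
o=manip.get_obs();c=optics.camera("wrist");pickle.dump((c,o),open("w1.pkl","wb"))
cv2.imwrite("pics/w1.png",c["img"][:,:,::-1]);print(o["tool_pos"],o["clock"],o["finger_gap"])
P=np.array([[.5236,-.1723,.182],[.5104,-.242,.182]]);print(proj(c,P,o))
E
```

```text
-0.18675022996339324 [-5.81501245e-01  4.13592288e-01  1.58370926e+00 -4.44089210e-16
  1.14429111e+00 -3.94751015e-01] [ 5.61298945e-02  4.44582414e-01  1.69959835e+00 -4.44089210e-16
  9.97411891e-01  4.62880124e-01]
2.9548424236264 [-5.81501245e-01  4.13592288e-01  1.58370926e+00 -4.44089210e-16
  1.14429111e+00  2.74684164e+00] [ 5.61298945e-02  4.44582414e-01  1.69959835e+00 -4.44089210e-16
  9.97411891e-01 -2.67871253e+00]
-0.18675022996339324
[ 0.51691489 -0.20730249  0.25001097] 2.7167 0.05015470400974896
[[273.29957305 172.0207586 ]
 [273.3492631  263.40293146]]
```

View pics/w1.png

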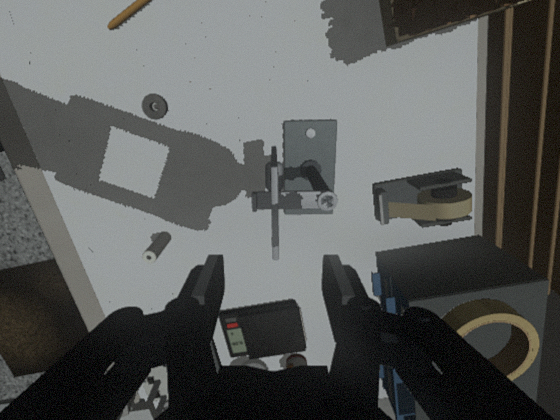

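The plate is edge-on at column ~275, rows ~147–258. It is about 2 px right of the prediction, so it sits well centred between the open jaws. One crop to get its ends.

```bash
python3 - <<'E'
import cv2,pickle
c,o=pickle.load(open("w1.pkl","rb"))
cv2.imwrite("pics/w1c.png",cv2.resize(c["img"][130:270,225:350,::-1],None,fx=4,fy=4,interpolation=cv2.INTER_CUBIC))
E
```

```text
(no output)
```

View pics/w1c.png

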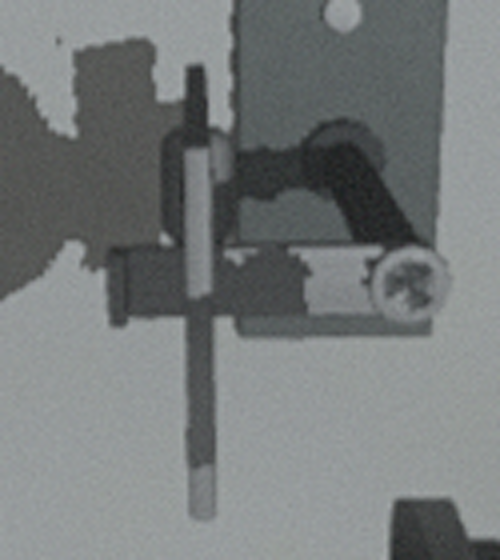

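```bash
python3 - <<'E'
from h import *
import pickle
np.set_printoptions(precision=4,suppress=True)
c,o=pickle.load(open("w1.pkl","rb"))
l=onz(c,[[274.5,166.7],[275.5,260]],.182,o);d=l[0]-l[1]
print(l,l.mean(0),np.linalg.norm(d),np.degrees(np.arctan2(-d[0],d[1])))
h=onz(c,[[327.5,200.8]],.139,o)[0];q=onz(c,[[254.5,201]],.141,o)[0];d=h-q
print(h,q,np.linalg.norm(d),np.degrees(np.arctan2(d[1],d[0])),"hook",h-d/np.linalg.norm(d)*.045)
E
```

```text
[[ 0.5251 -0.1688  0.182 ]
 [ 0.5125 -0.2394  0.182 ]] [ 0.5188 -0.2041  0.182 ] 0.07174866117287018 -10.077712218374622
[ 0.5627 -0.2151  0.139 ] [ 0.5016 -0.203   0.141 ] 0.06237761582487332 -11.205218055949118 hook [ 0.5186 -0.2063  0.1404]
```

```bash
python3 - <<'E'
from h import *
from bench import manip, eoat, optics
import pickle
np.set_printoptions(precision=4,suppress=True)
A=down(np.radians(-10.2))
p=np.array([.5188,-.2045,.20])
manip.move_linear(p,A,feed=.1); p[2]=.150
print(manip.move_linear(p,feed=.06,stop_force=8))
eoat.set_gripper(0,80)
def s():
    o=manip.get_obs();print(o["clock"],o["tool_pos"],o["ft_force"],o["ft_torque"],o["finger_gap"]);return o
s()
p[2]+=.0115;print(manip.move_linear(p,feed=.03,stop_force=12));o=s()
if o["finger_gap"]>.003:
    u=np.array([-np.cos(np.radians(-11)),-np.sin(np.radians(-11)),0])
    print(manip.move_linear(p+.06*u,feed=.06,stop_force=8));s()
E
```

```text
False
4.875 [ 0.5189 -0.2046  0.1504] [-0.4029 -0.1077  2.0131] [ 0.0808  0.1109 -0.0468] 0.003755008782273495
False
5.4083 [ 0.5188 -0.2045  0.1615] [-0.323   0.06   -1.6489] [0.0003 0.0204 0.0064] 0.0040801079542581095
False
6.5583 [ 0.4604 -0.1934  0.1616] [-0.7095  0.0292 -1.9308] [-0.03    0.0191 -0.033 ] 0.00395563765362575
```

The leaf is off the hook and held, and the wrist force shows only its weight. Now to hover above the jamb and look.

```bash
python3 - <<'E'
from h import *
from bench import manip, eoat, optics
import pickle
np.set_printoptions(precision=4,suppress=True)
o=manip.get_obs();manip.move_linear(o["tool_pos"]+[0,0,.1],feed=.2)
manip.movep([.5128,.1407,.26],down(np.radians(-23.5)));manip.dwell(.3)
r={}
for n in("wrist","side","top"):
    o=manip.get_obs();c=optics.camera(n);r[n]=(c,o)
pickle.dump(r,open("w2.pkl","wb"))
print(o["clock"],o["tool_pos"],o["ft_force"],o["finger_gap"])
cv2.imwrite("pics/w2.png",r["wrist"][0]["img"][:,:,::-1])
s=r["side"][0]["img"][180:300,190:300,::-1];s=cv2.resize(s,None,fx=5,fy=5,interpolation=cv2.INTER_CUBIC);cv2.imwrite("pics/s2.png",s)
E
```

```text
8.8833 [0.513  0.1402 0.2601] [-0.6691  0.2754 -2.4907] 0.0038561280462194674
```

View pics/w2.png

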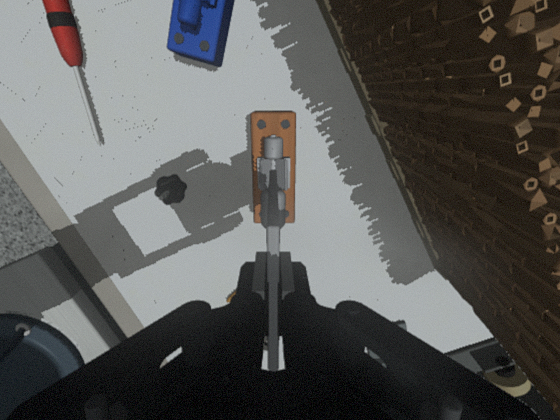

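View pics/s2.png

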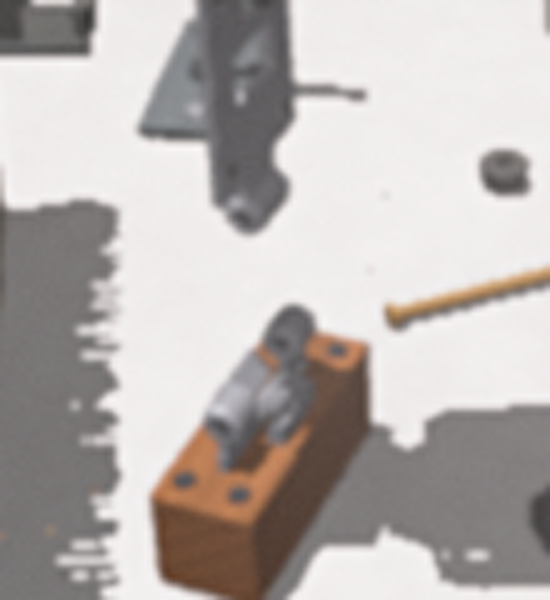

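The wrist view shows the wooden block at about (250–297, 111–222), with the held plate edge-on at column ~273. The side view shows the leaf held upright above the block. An enlargement will give the block's corners.

```bash
python3 - <<'E'
import cv2,pickle
c,o=pickle.load(open("w2.pkl","rb"))["wrist"]
cv2.imwrite("pics/w2c.png",cv2.resize(c["img"][100:250,225:325,::-1],None,fx=4,fy=4,interpolation=cv2.INTER_CUBIC))
E
```

```text
(no output)
```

View pics/w2c.png

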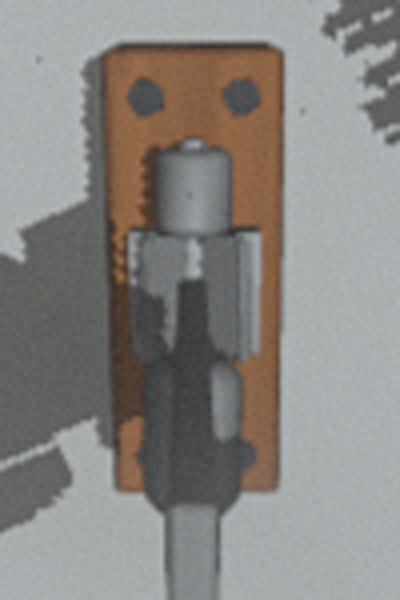

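```bash
python3 - <<'E'
from h import *
import pickle
np.set_printoptions(precision=4,suppress=True)
r=pickle.load(open("w2.pkl","rb"));cw,ow=r["wrist"];cs=r["side"][0];ct=pickle.load(open("c0.pkl","rb"))["top"]
n=np.nan
B=np.array([[-.025,.065,.054],[.025,.065,.054],[-.025,-.065,.054],[.025,-.065,.054],[0,.041,.088],[0,.019,.088]])
W=np.array([[251,114],[296,113.5],[253.75,222.5],[295,222.5],[273.75,137],[273.75,158.75]])
S=np.array([[240,284.4],[220.6,279],[264,249],[n,n],[n,n],[n,n]])
T=np.array([[226,176],[232,160],[270,195],[276,179],[n,n],[n,n]])
x0=(.513,.14,-.41)
for nm,ob in dict(w=[(cw,ow,W)],s=[(cs,None,S)],t=[(ct,None,T)],all=[(cw,ow,W),(cs,None,S),(ct,None,T)]).items():
    p,e=fit(ob,B,0,x0);print(nm,p,np.degrees(p[2]),e)
    if nm=="w":
        b=B[:,:2]@np.array([[np.cos(p[2]),np.sin(p[2])],[-np.sin(p[2]),np.cos(p[2])]])+p[:2]
        print(proj(cw,np.c_[b,B[:,2]],ow)-W)
# predicted leaf in the hand
A=ow["orientation"];L=lambda x,y,z:ow["tool_pos"]+[0,0,-.093]+A[:,1]*x+A[:,0]*y+np.array([0,0,z])
print("leaf pred wrist: knuckle +y end top/bottom, top edge ends",proj(cw,[L(0,.016,0),L(-.01,.013,0),L(.01,.013,0),L(0,.036,.018),L(0,-.036,.018),L(0,.036,.125)],ow))
print("side: knuckle +y face, plate low corners",proj(cs,[L(0,.016,0),L(0,.036,.018),L(0,-.036,.018),L(0,.014,-.010),L(0,-.016,0)]))
E
```

```text
w [ 0.5162  0.1449 -0.4037] -23.132804904897373 2.22635261198684
[[-0.8187 -2.2264]
 [ 0.7549 -2.1558]
 [-0.1164  1.6025]
 [ 0.0513  1.2666]
 [-0.0274  0.9322]
 [ 0.1426  1.1663]]
s [ 0.5135  0.1467 -0.3954] -22.656651184332603 1.254323720631902
t [ 0.5128  0.1407 -0.4033] -23.10486642554026 0.7174542440881453
all [ 0.5156  0.1446 -0.4026] -23.068602072349478 2.3244946184142066
leaf pred wrist: knuckle +y end top/bottom, top edge ends [[273.2968 189.4953]
 [260.6143 193.1719]
 [285.9831 193.1511]
 [273.3196 169.2595]
 [273.3553 259.6664]
 [273.7172 228.0615]]
side: knuckle +y face, plate low corners [[237.0978 223.5569]
 [232.1352 221.6628]
 [247.4487 203.3915]
 [237.8075 226.9564]
 [243.8109 215.3389]]
```

The estimates agree to within a few mm, and the leaf in the hand projects where it is seen. I'll correct, go lower to just above the knuckles, and take a close look.

```bash
python3 - <<'E'
from h import *
from bench import manip, eoat, optics
import pickle
np.set_printoptions(precision=4,suppress=True)
manip.move_linear([.516,.1450,.202],down(np.radians(-23.1)),feed=.08);manip.dwell(.2)
r={}
for n in("wrist","side"):
    o=manip.get_obs();c=optics.camera(n);r[n]=(c,o)
pickle.dump(r,open("w3.pkl","wb"));print(o["clock"],o["tool_pos"])
a=cv2.resize(r["wrist"][0]["img"][80:230,225:325,::-1],None,fx=4,fy=4,interpolation=cv2.INTER_CUBIC)
b=cv2.resize(r["side"][0]["img"][215:300,207:272,::-1],(400,523),interpolation=cv2.INTER_CUBIC)
cv2.imwrite("pics/c3.png",np.hstack([a,cv2.copyMakeBorder(b,0,77,0,0,0)]))
E
```

```text
10.0583 [0.5163 0.145  0.2025]
```

View pics/c3.png

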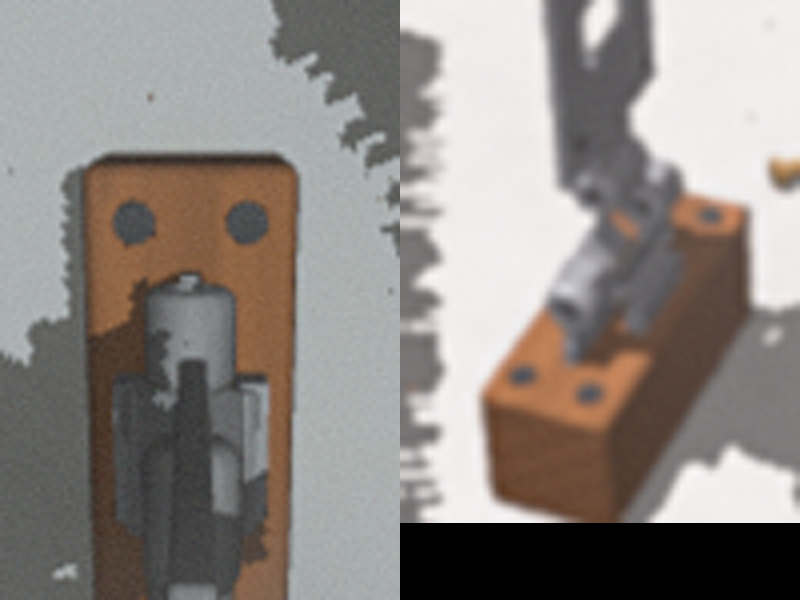

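```bash
python3 - <<'E'
from h import *
import pickle
np.set_printoptions(precision=4,suppress=True)
r=pickle.load(open("w3.pkl","rb"));c,o=r["wrist"];cs=r["side"][0]
A=o["orientation"]
def rel(px,z):return (A.T@(onz(c,px,z,o)-o["tool_pos"]).T).T[:,:2]
px=lambda l:[[225+x/4,80+y/4] for x,y in l]
print("fixed knuckle y=41,19 (top z .088):",rel(px([(192,290),(192,375)]),.088))
print("hole plate screws at z.054:",rel(px([(134,222),(246,222)]),.054))
print("block sides/edge z.054:",rel(px([(86,175),(297,175),(192,158),(92,560),(295,560)]),.054))
L=lambda x,y,z:o["tool_pos"]+[0,0,-.093]+A[:,1]*x+A[:,0]*y+np.array([0,0,z])
print("leaf pred crop:",(proj(c,[L(-.01,.013,0),L(.01,.013,0),L(0,.036,.018),L(0,.013,.01)],o)-[225,80])*4)
J=lambda y,z:np.array([.5162-np.sin(-.403)*y,.1449+np.cos(.403)*y,z])
s=400/65
print("side pred crop: leaf +y face, plate corner; fixed outer face centre y41, block corners",(proj(cs,[L(0,.016,0),L(0,.036,.018),J(.041,.078),J(.019,.088),J(-.041,.078)])-[207,215])*s+[400,0])
E
```

```text
fixed knuckle y=41,19 (top z .088): [[ 0.0416 -0.0002]
 [ 0.0237 -0.0002]]
hole plate screws at z.054: [[ 0.0517 -0.0135]
 [ 0.0517  0.0122]]
block sides/edge z.054: [[ 0.0622 -0.0242]
 [ 0.0622  0.0236]
 [ 0.0659 -0.0002]
 [-0.0315 -0.0253]
 [-0.0315  0.0256]]
leaf pred crop: [[141.9403 452.9723]
 [243.4082 452.8897]
 [192.809  357.3021]
 [192.7804 467.8827]]
side pred crop: leaf +y face, plate corner; fixed outer face centre y41, block corners [[584.9661 197.2388]
 [555.807  190.1045]
 [559.1613 311.6216]
 [585.3194 250.7074]
 [658.021  173.5426]]
```

The close look puts the jamb axis within 0.3 mm sideways and ~0.5 mm along the axis. Next is a slow descent with a force stop.

```bash
python3 - <<'E'
from h import *
from bench import manip, eoat, optics
import pickle
np.set_printoptions(precision=4,suppress=True)
def s():
    o=manip.get_obs();print(o["clock"],o["tool_pos"],o["ft_force"],o["ft_torque"],o["finger_gap"]);return o
A=down(np.radians(-23.1));p=np.array([.516,.145,.202])+.0005*A[:,0]
s();manip.move_linear(p,A,feed=.03);p[2]=.180
print(manip.move_linear(p,A,feed=.03,stop_force=8));s()
p[2]=.162
print(manip.move_linear(p,A,feed=.015,stop_force=8));s();manip.dwell(.3);o=s()
r={}
for n in("wrist","side"): r[n]=(optics.camera(n),o)
pickle.dump(r,open("w4.pkl","wb"))
a=cv2.resize(r["wrist"][0]["img"][80:230,225:325,::-1],None,fx=4,fy=4,interpolation=cv2.INTER_CUBIC)
b=cv2.resize(r["side"][0]["img"][215:300,207:272,::-1],(400,523),interpolation=cv2.INTER_CUBIC)
cv2.imwrite("pics/c4.png",np.hstack([a,cv2.copyMakeBorder(b,0,77,0,0,0)]))
E
```

```text
10.1083 [0.5162 0.145  0.2024] [-0.3953  0.0828 -2.3848] [ 0.0061 -0.0163 -0.0218] 0.003958238484435197
False
11.2417 [0.5164 0.1455 0.1801] [-0.6184  0.0697 -1.5051] [ 0.0491 -0.024  -0.0503] 0.0037257104974810053
True
11.9333 [0.5163 0.1454 0.1713] [-0.2497 -0.0515  3.5037] [-0.0103  0.0559 -0.0248] 0.003952575722250312
12.2333 [0.5163 0.1454 0.1713] [-0.2288 -0.3385  5.3599] [0.0088 0.0357 0.0342] 0.003622216650690598
```

View pics/c4.png

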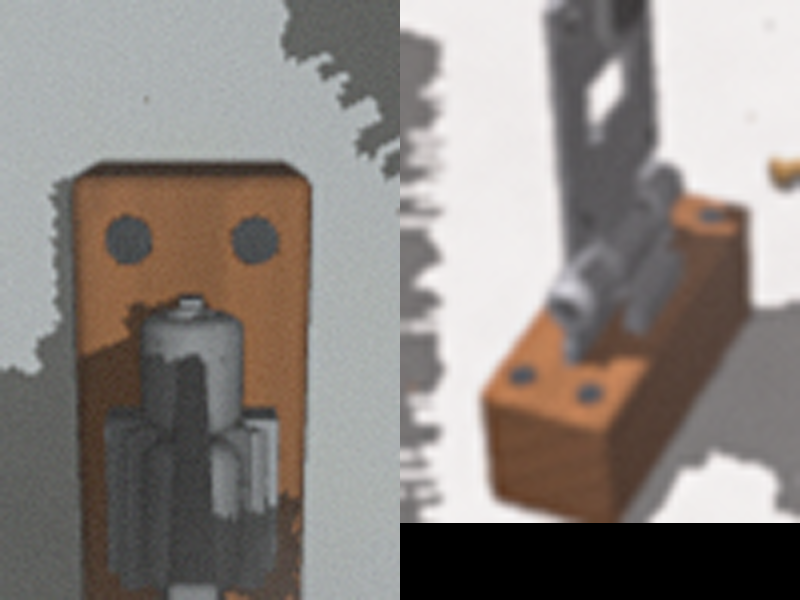

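```bash
python3 - <<'E'
from h import *
import pickle
np.set_printoptions(precision=4,suppress=True)
c,o=pickle.load(open("w4.pkl","rb"))["wrist"];A=o["orientation"]
rel=lambda l,z:(A.T@(onz(c,[[225+x/4,80+y/4] for x,y in l],z,o)-o["tool_pos"]).T).T[:,:2]
print(rel([(193,312),(193,410),(150,410)],.088),rel([(193,168)],.054),rel([(128,240),(255,240)],.054))
print("leaf chamfer ends: side silhouettes",rel([(150,432),(240,432)],.078),rel([(145,445),(243,445)],.078))
L=lambda x,y,z:o["tool_pos"]+[0,0,-.093]+A[:,1]*x+A[:,0]*y+np.array([0,0,z])
print((proj(c,[L(-.007,.016,0),L(-.01,.013,0),L(-.01,.019,0),L(0,.036,.018)],o)-[225,80])*4)
cv2.imwrite("pics/c5.png",cv2.resize(c["img"][145:235,240:305,::-1],None,fx=6.5,fy=6.5,interpolation=cv2.INTER_CUBIC))
E
```

```text
[[ 0.0426 -0.    ]
 [ 0.0242 -0.0001]
 [ 0.0242 -0.0081]] [[0.0658 0.    ]] [[ 0.0514 -0.0134]
 [ 0.0514  0.0128]]
leaf chamfer ends: side silhouettes [[ 0.0171 -0.0085]
 [ 0.0171  0.0092]] [[ 0.0145 -0.0095]
 [ 0.0145  0.0098]]
[[157.3983 438.0831]
 [142.3242 452.7595]
 [141.9105 423.3162]
 [193.155  357.107 ]]
```

View pics/c5.png

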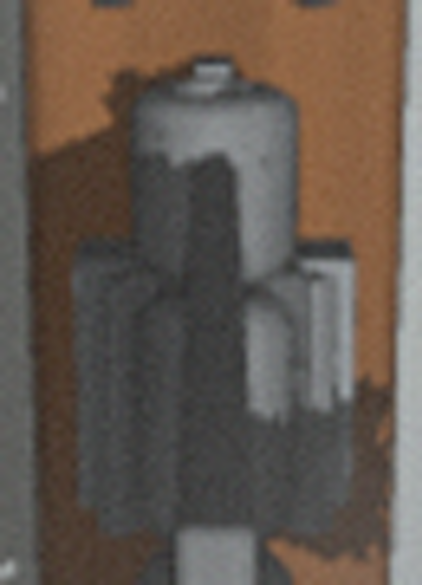

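The leaf knuckle is down between the fixed ones and centred in the saddle. Contact came at the predicted height, and the side force is about 0.4 N. I'm handing it in.

```bash
python3 - <<'E'
from bench import manip, ticket
o=manip.get_obs();print(o["clock"],o["tool_pos"],o["ft_force"],o["finger_gap"],abs(o["joint_vel"]).max())
print(ticket.finish_job())
E
```

```text
12.3333 [0.51630278 0.14542344 0.17129659] [-0.82258291  0.35105255  6.16586235] 0.0035061323277101202 0.0014658113457294776
the job is handed in; nothing more can be done
None
```

I lifted the loose leaf off the hook and lowered it into the saddle of the wooden jamb block. I handed the job in at about 12.3 s, still gripping the leaf. `finish_job` reports no verdict, so the result rests on these last checks:

- **Off the hook:** I raised it 11 mm and drew it out 60 mm with no contact force beyond its own weight.
- **Seating:** contact came at TCP height 171.3 mm against 171 mm predicted. After contact the tool felt about 6 N upward and less than 1 N sideways, so the knuckle appears to rest on both cheeks of the saddle.
- **Alignment:** in the last wrist picture the knuckle lies between the fixed ones. It is about 0.1–0.3 mm off across the axis and about 1 mm off along it.
- **Grip and rest:** the arm was at rest with the gripper commanded at 80 N. The finger reading was 3.5–4.1 mm on the 5 mm plate and read lowest at the end. I took this as gripper offset, because the leaf had not moved in the hand in the pictures.
- **Disagreement:** the top camera put the block about 4–6 mm off the other two views along y. I went with the close wrist view, and the seating contact agreed with it.

I did not use the pin or any of the other small things, and my moves kept clear of them. I did not re-measure their positions at the end.

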